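# Close the refilled detergent canister to its first click and turn the log card

### The job

The detergent canister in the laundry has just been refilled: screw its bar-handled cap clockwise until it is fully home and its clutch clicks, and stop at that first click, because a second click over-tightens it. Then, to log it as closed, turn the stiff tabbed card across the open binder's rings from the left page to lie flat on the right page; before that, move the little jar that stands on the right page onto the round rubber coaster, upright. Do not shove or upset any of the other things on the counter.

Things in the scene. Friction and masses are not known exactly. Their poses are not given: they have to be found in the camera images.
- canister: White box-shaped canister, 170 x 110 x 108 mm (own x, y, z), bolted down. Origin: centre of its underside. The cap's axis is 30 mm from the centre towards own -x; a carrying handle (bar 60 mm long in y, top 139 mm above the counter) stands 35 mm from the centre on the +x side. Its place and the round drum's may be exchanged, left or right of the binder.
- cap_bar (a point): Middle of the cap's bar handle, on the cap's vertical axis, 161 mm above the counter. Upright black bar 54 mm long, 14 mm wide, 29 mm high (top at 175 mm), on a black 52 mm round shell whose top is at 146 mm. Site x runs along the bar, z up. Pinch it across its width from above, turn clockwise seen from above; let go, turn back and regrip if more turning is needed.
- cap_plug (a joint): Thread angle of the plug (grey 68 mm collar with black studs under the black shell, top 128 mm above the counter), rad, growing as it is screwed clockwise seen from above. It starts between 0.6 and 1.9 and stops dead at 2.4 = fully home. Thread friction 0.19 N m; it stays where it is left.
- cap_shell (a joint): Clutch angle, rad: how far the black shell has slipped clockwise ahead of the plug. 0 to 0.1 while the cap is screwed home; then it holds to roughly 0.3 N m and gives way: at 0.22 it clicks once (the moment drops and turns to a push onward) and the shell jumps on a little; beyond that it turns easily and rests where it is left (the plug may kick back by 0.05). Past 0.65 the moment builds again: second click at 0.80.
- binder: Open ring binder, fixed, 170 mm (own x, along the rings' line) x 260 mm (own y), with a 108 mm wide page stack on either side of the rings, tops 26 mm above the counter. Origin: centre of its underside. +y is the left page as the robot sees it, -y the right page. The rings reach 46 mm above the counter.
- card_tab (a point): Grip point on the card's pull tab, a round white rod, 12 mm diameter, parallel to the hinge line, that sticks out past the binder's edge on the robot's side: free from 90 to 132 mm from the binder's centre (this point: 115 mm), 108 mm from the hinge line, 30 mm above the counter when flat. Pinch it from above, fingers closing along the binder's y; it turns in the grip.
- leaf (a joint): Angle of the stiff white card (150 x 104 x 3 mm, 60 g) about the rings' line, which is level along the binder's x through its centre, 30 mm above the counter. 0 = flat on the left (+y) page, 1.57 = upright, 3.14 = flat on the right (-y) page. Slight friction; it falls to whichever side it leans.
- jar: Small round jar with a white lid, 52 mm diameter (lid 49 mm), 70 mm high, about 140 g, standing loose on the binder's right page. Origin: centre of its underside. A jar of the same kind beside the binder is a bystander.
- coaster: Round black rubber coaster, 90 mm diameter, 4 mm thick, fixed on the counter on the robot's side of the binder. Origin: centre of its underside.
- drum: Bystander: round white drum, 104 mm diameter, 149 mm high with its plain round black cap. Origin: centre of underside.
- coin_tray: Bystander: open aluminium tray 85 x 85 x 22 mm. Origin: centre of underside. It and the coaster may be exchanged.
- spare_jar: Bystander: jar like the one on the page, 52 mm diameter, 70 mm high. Origin: centre of underside.
- dosing_cup: Bystander: clear cup, 56 mm rim diameter, 55 mm high. Origin: centre of underside. It and the spare jar may be exchanged.
- stain_stick: Bystander: slim white upright cylinder, 30 mm diameter, 95 mm high, close beside the binder. Origin: centre of underside. It and the soap carton may be exchanged.
- soap_carton: Bystander: small upright cardboard carton 45 x 28 x 80 mm, close beside the binder. Origin: centre of underside.
- refill_bottle: Bystander: white bottle, 56 mm diameter, 160 mm high, behind the canister or the drum. Origin: centre of underside.
Not all that is in view belongs to the job. What is shaped like the canister but green is not meant.

How it is judged:
On the way, in this order (a step that is already met when the one before it is completed fails the run):
1. the cap is fully home and has clicked once (value of joint cap_plug above 2.26 rad and value of joint cap_shell between 0.24 and 0.7 rad), for 0.2 s.
2. the card lies on the right page (value of joint leaf above 3 rad), for 0.2 s.
At the end, for the whole second after the job is handed in: Cap screwed home (within 0.14 rad) and clicked exactly once (clutch angle 0.24 to 0.7), the card flat on the right page (within 0.14 rad), the jar upright (within 0.12 rad), at rest on the coaster with its centre within 22 mm of the coaster's (all of step 1 and horizontal distance between jar and coaster below 0.022 m and height (world z) of jar below 0.01 m and angle between jar's own z axis and vertical below 0.12 rad and value of joint leaf above 3 rad and linear speed of jar below 0.02 m/s); the robot touches nothing.
It fails at once if the clutch is driven to its second click (value of joint cap_shell above 0.78 rad).
It fails at once if the jar is knocked over (angle between jar's own z axis and vertical above 0.7 rad).
It fails at once if a bystander is shoved more than 30 mm or tipped over (distance of any of drum, coin_tray, spare_jar, dosing_cup, stain_stick, soap_carton, refill_bottle from where it was at the start of the episode above 0.03 m or angle between any of drum, coin_tray, spare_jar, dosing_cup, stain_stick, soap_carton, refill_bottle's own z axis and vertical above 0.5 rad).
It also fails if it takes over 72 s, if anything falls off the work surface, if the arm or the gripper's body presses on something with over 40 N, if the wrist force passes 120 N, or if a joint passes its speed limit or range.

### The arm

A 6-joint arm with a two-finger parallel gripper is mounted at the origin on the work surface. World frame = base frame: x ahead of the robot, y to its left, z up, the work surface at z = 0. Lengths are in m, angles in rad, forces in N, time in s.
With the tool pointing down it reaches from about 0.35 to 0.775 m from the base axis. Payload 5.5 kg.
Tool frame: the origin (TCP) lies midway between the tips of the shut fingers; the grasp point (between the pads) lies env.tcp_to_grasp behind it (env.tcp_to_grasp is the distance from the TCP to the grasp point, in m); z points along the fingers, y is the direction in which the jaws open and shut (so a half turn about z gives the same grasp; the last joint's range is limited). The gripper opens to 85 mm and grips with 20 to 120 N. Pads are 22 mm wide; open, the fingers measure 114 mm over their backs; the gripper's body (76 mm by 85 mm) begins 54 mm behind the grasp point. The pads swing forward as they close: fully open they stand 13 mm farther back than shut.
Start: joints at [1.07, 0.313, 0.046, 1.304, 0, 1.431], TCP at [0.203, 0.538, 0.231] pointing down, gripper open.
Joint ranges: [-2.76, 2.76], [-0.86, 1.69], [-1.03, 1.26], [-2.2, 2.34], [-1.47, 1.5], [-3.14, 3.14]. Speed limits (rad/s): [2.57, 2.57, 3.14, 3.14, 3.14, 3.14].

### API

Orientations are given as a unit quaternion [w, x, y, z].
In Python, from workcell import env gives the robot as it stands.
- The arm moves only by the shell command python3 -m handwheel 'ROWS' [OPENING] [FORCE]. ROWS is JSON, a list of rows, each an object of numbers: "dx", "dy", "dz": the shift along the tool's x, y, z normalised to -1 to 1, where 1 is 20 mm; "roll": the turn about the tool's z normalised to -1 to 1, where 1 is 6 degrees. In form: [{"dx": .., "dy": .., "dz": .., "roll": ..}, ...]. A call has 1 to 8 rows; each row shifts and turns the commanded pose from where the row before left it, along the tool's axes as they then stand; what a row does not reach is not made up. A row lasts 1/12 s, in which the tool goes at most 41.7 mm and 7.16 degrees, less where a joint would pass 70% of its speed; a pose out of reach is approached as far as the arm can. A call with a number of a shift or a turn outside -1 to 1 is refused whole. A call with a gripper value outside its range is refused whole. OPENING is the closure in counts, from 0 (fully open) to 255 (shut), set as the call begins (- or left out, the last holds). The fingers move at their own pace and stop on an object; FORCE is the grip in N (left out, the last holds). Time passes only in rows, so rows that do not move let the fingers close. It gives the time, the measured TCP pose, the force and the opening at its end, in the units of the state.
- env.get_state(): the state, without advancing time (a new reading comes with each control period).
- env.read_camera(name): name is "side" or "top" or "wrist"; returns the picture (420x560x3 uint8, blue, green, red); there is no depth.
- env.calibration(name): a dict with "fx", "fy", "cx", "cy" (pixels), "R" (3x3) and "t" (3): a world point X has camera coordinates R X + t. Camera axes: x right, y down, z forward; pixel columns grow to the right and rows downward; lengths in m; the calibration is good to about 2 mm. The wrist camera is an equidistant fisheye: a pixel r from the principal point sees the ray r / f radians off the axis. A picture is of the moment at which its call begins: read the wrist's pose just before it. calibration takes no time and is no camera call; for the wrist camera it gives the pose at the moment of the call.
- env.hand_in(): hands the job in, once; it reports no verdict.
The state is a dict: "clock": time; "joint_pos": joint angles; "qvel": joint speeds; "tau": joint torques, N m; "tcp_pos": TCP position; "orientation": TCP orientation; "wrist_force": force on the tool from outside, world axes, zero at the start; "ft_torque": the same for the moment, N m; "finger_gap": finger opening in m.
Only numpy, scipy, OpenCV 4.12 (cv2) and the standard library are available. Lean on these libraries where they do the work, as an engineer would, in place of code of your own. Each camera call takes 0.05 s, during which the arm holds its last target.

## Working session

There is one attempt and no reset: what is moved stays moved. The work goes in short steps, Python scripts to look and compute and a shell command to move; the robot and the scene stay as the last step left them, time stands still between calls to the robot, and variables do not carry over. Pictures are saved under pics/ and viewed, and the job is handed in when it is done.

```bash
ls; mkdir -p pics
python3 - <<'E'
from workcell import env
import cv2
s=env.get_state()
print({k:(v if not hasattr(v,'tolist') else v.tolist()) for k,v in s.items()}, env.tcp_to_grasp)
for n in ["top","side"]:
    c=env.calibration(n); print(n,c)
    cv2.imwrite(f"pics/{n}0.png",env.read_camera(n))
E
```

```text
pics
{'clock': 0.0, 'joint_pos': [1.0704222217182613, 0.31399839194582546, 0.04498307894478009, 1.3035763894639205, -3.5454833394413765e-05, 1.4312093892134576], 'qvel': [0.0013002530389537737, -0.001919477119790821, 0.0021636109380303876, -0.001569431981096152, 3.0317722524666095e-05, 0.0001675675826425402], 'tau': [0.0007459848529833835, -48.062803745269775, 29.85341727733612, 0.019465688383206725, -8.69283849169733e-05, -1.7819560866882966e-05], 'tcp_pos': [0.20275093950349776, 0.537533337639793, 0.2304116728929717], 'orientation': [-0.0002655383450059144, 0.1794166964623515, 0.9837727597738428, -0.000857698595565873], 'wrist_force': [0.01928533169661957, -0.5433449794726567, 1.214167075960704], 'ft_torque': [0.009199743692061241, 0.018519195728605116, 0.009117817681928755], 'finger_gap': 0.08524342626681845} 0.0187
top {'fx': 511.197384467771, 'fy': 511.197384467771, 'cx': 279.4386275249854, 'cy': 208.3400822501419, 'R': array([[ 0.0220955 , -0.99975228, -0.00267591],
       [-0.99224652, -0.02160202, -0.12239361],
       [ 0.12230548,  0.00535951, -0.99247803]]), 't': array([0.00231679, 0.51318343, 1.37265399])}
side {'fx': 426.9437186955722, 'fy': 426.9437186955722, 'cx': 279.76993088648004, 'cy': 210.8816211358791, 'R': array([[-0.99882466, -0.04458098,  0.01902192],
       [-0.04671346,  0.78072537, -0.62312579],
       [ 0.01292866, -0.62328199, -0.78189028]]), 't': array([0.49910699, 0.09992623, 1.06454808])}
```

View pics/top0.png

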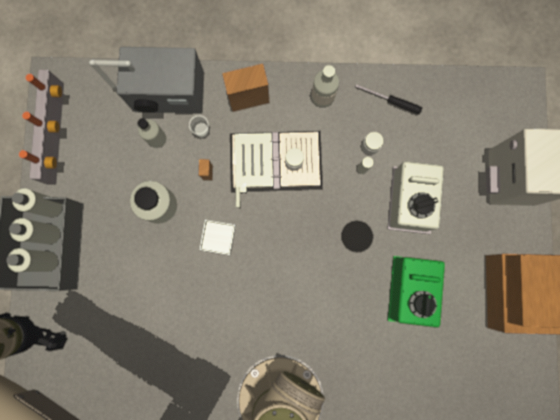

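View pics/side0.png

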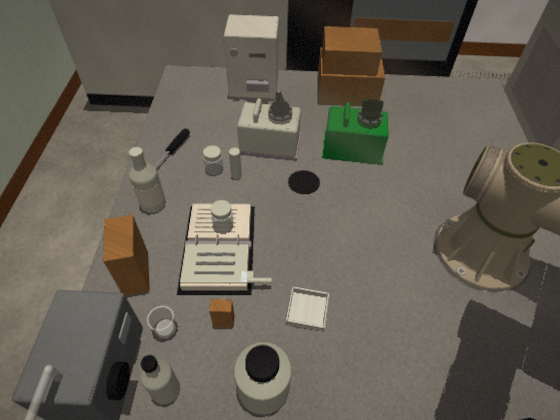

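The top view shows two canister shapes: white at (420,197) and green at (420,292). The white one fits the description, since the task rules out green. The page jar is at (294,158), its lookalike beside the binder is the spare at (373,142), and the coaster is the black disc at (357,236). I'll enlarge crops to confirm.

```bash
cat > h.py <<'E'
import numpy as np, cv2
from workcell import env
def ray(n,u,v,c=None):
    c=c or env.calibration(n); R=np.array(c['R']);t=np.array(c['t'])
    if n=="wrist":
        a=np.array([(u-c['cx'])/c['fx'],(v-c['cy'])/c['fy']]); th=np.hypot(*a)
        d=np.array([*(a/ max(th,1e-9)*np.sin(th)),np.cos(th)])
    else: d=np.array([(u-c['cx'])/c['fx'],(v-c['cy'])/c['fy'],1])
    return -R.T@t, R.T@d
def pt(n,u,v,z,c=None):
    o,d=ray(n,u,v,c); return o+d*(z-o[2])/d[2]
def proj(n,X,c=None):
    c=c or env.calibration(n); p=np.array(c['R'])@X+np.array(c['t'])
    return np.array([c['fx']*p[0]/p[2]+c['cx'],c['fy']*p[1]/p[2]+c['cy']])
def tri(*obs):
    A=np.zeros((3,3));b=np.zeros(3)
    for o in obs:
        p,d=ray(*o); d=d/np.linalg.norm(d);M=np.eye(3)-np.outer(d,d);A+=M;b+=M@p
    return np.linalg.solve(A,b)
def st():
    s=env.get_state()
    from scipy.spatial.transform import Rotation as Ro
    q=s['orientation'];R=Ro.from_quat([q[1],q[2],q[3],q[0]]).as_matrix()
    return s,R
E
python3 - <<'E'
import cv2
t=cv2.imread('pics/top0.png'); s=cv2.imread('pics/side0.png')
cv2.imwrite('pics/t1.png',cv2.resize(t[150:240,380:460],None,fx=6.5,fy=6.5,interpolation=cv2.INTER_CUBIC))
cv2.imwrite('pics/t2.png',cv2.resize(t[120:215,225:335],None,fx=6,fy=6,interpolation=cv2.INTER_CUBIC))
cv2.imwrite('pics/s1.png',cv2.resize(s[85:165,230:310],None,fx=6.5,fy=6.5,interpolation=cv2.INTER_CUBIC))
E
```

```text
(no output)
```

View pics/t1.png

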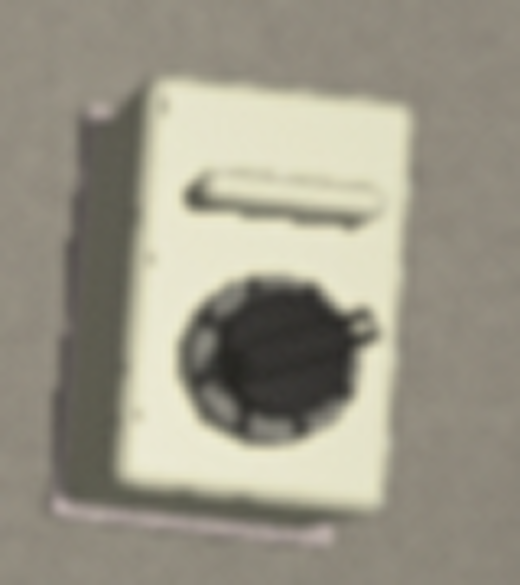

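View pics/t2.png

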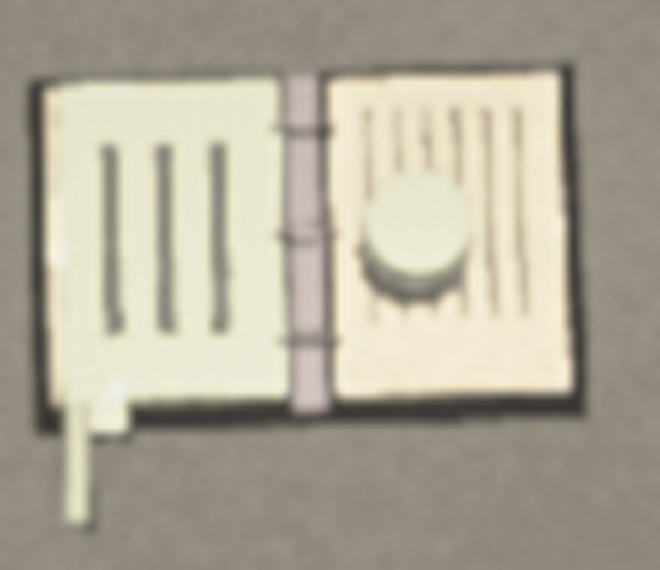

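View pics/s1.png

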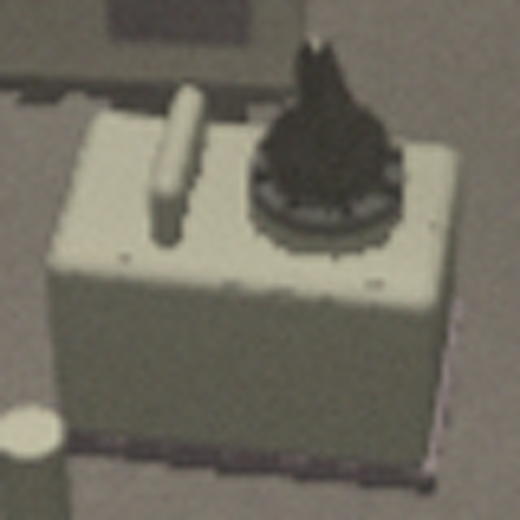

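The white canister is confirmed: its cap has a black bar with a light-tipped end at about (437,200) in the top view. The jar stands on the right page at (294,158). Next I'll measure.

Run:
```python
from h import *
f=lambda x,y:(380+(x+.5)/6.5-.5,150+(y+.5)/6.5-.5)
C=np.array([pt('top',*f(*p),.108) for p in [(155,80),(412,105),(382,508),(117,483)]])
print('can corners',C.round(4).tolist()); m=C.mean(0); ax=(C[0]+C[1]-C[2]-C[3])[:2];ax/=np.linalg.norm(ax)
print('can',m,np.degrees(np.arctan2(ax[1],ax[0])),'cap axis',m[:2]-.03*ax)
print(np.linalg.norm(C[0]-C[1]),np.linalg.norm(C[1]-C[2]))
print('collar c', pt('top',*f(268,360),.122))
for p in [(375,325),(355,300),(380,345),(345,322),(345,350)]: print('bar tip',p,pt('top',*f(*p),.172)[:2])
g=lambda x,y:(225+(x+.5)/6-.5,120+(y+.5)/6-.5)
B=np.array([pt('top',*g(*p),0.003) for p in [(35,80),(570,66),(582,412),(40,432)]])
P=np.array([pt('top',*g(*p),.026) for p in [(330,78),(562,72),(574,394),(336,402)]])
print('binder',B.mean(0)); a=(B[0]+B[1]-B[2]-B[3]);print(np.degrees(np.arctan2(a[1],a[0])))
a=(P[0]+P[1]-P[2]-P[3]);print('page',P.mean(0),np.degrees(np.arctan2(a[1],a[0])))
s1=pt('top',*g(302,72),.022);s2=pt('top',*g(312,412),.022);print('spine',s1,s2)
print('tab',pt('top',*g(78,405),.03),pt('top',*g(78,520),.03))
print('jar lid',pt('top',*g(415,222),.07+.026))
t=cv2.imread('pics/top0.png')
hs=t[205:265,330:385].max(2); mk=(hs<45).astype(np.uint8)
n,l,stt,ce=cv2.connectedComponentsWithStats(mk);i=1+stt[1:,4].argmax();print(stt[i],ce[i]+[330,205],'coaster',pt('top',*(ce[i]+[330,205]),.004))
for nm,u,v,z in [('spare',373,140,.07),('stick',368,161,.095),('carton',204.5,168,.08)]: print(nm,pt('top',u,v,z)[:2])
```

```text
can corners [[0.6334, -0.3094, 0.108], [0.6254, -0.4128, 0.108], [0.4621, -0.3981, 0.108], [0.4698, -0.293, 0.108]]
can [ 0.54767319 -0.35333766  0.108     ] -5.416865623244578 cap axis [ 0.51780717 -0.35050561]
0.1037650077592913 0.16397601197582096
collar c [ 0.51850594 -0.34977451  0.122     ]
bar tip (375, 325) [ 0.5260257  -0.37695141]
bar tip (355, 300) [ 0.53547947 -0.36949314]
bar tip (380, 345) [ 0.51838471 -0.3787302 ]
bar tip (345, 322) [ 0.52693131 -0.36556557]
bar tip (345, 350) [ 0.51617693 -0.36540918]
binder [0.65259042 0.02731389 0.003     ]
2.6911608954730566
page [ 0.65412286 -0.03974977  0.026     ] 2.5546185224381017
spine [0.73178163 0.03117702 0.022     ] [0.57025277 0.02279884 0.022     ]
tab [0.56987678 0.13057554 0.03      ] [0.51648413 0.12885995 0.03      ]
jar lid [ 0.64419119 -0.02167537  0.096     ]Traceback (most recent call last):
  File "<stdin>", line 19, in <module>
ValueError: attempt to get argmax of an empty sequence
```

```bash
python3 -m handwheel '[{"dx":-0.84,"dy":-1,"dz":-0.2},{"dx":-0.84,"dy":-1,"dz":-0.2},{"dx":-0.84,"dy":-1,"dz":-0.2},{"dx":-0.84,"dy":-1,"dz":-0.2},{"dx":-0.84,"dy":-1,"dz":-0.2},{"dx":-0.84,"dy":-1,"dz":-0.2},{"dx":-0.84,"dy":-1,"dz":-0.2},{"dx":-0.84,"dy":-1,"dz":-0.2}]' 0 40
python3 - <<'E'
from h import *
t=cv2.imread('pics/top0.png')
cv2.imwrite('pics/t3.png',cv2.resize(t[120:270,320:400],None,fx=4,fy=4,interpolation=cv2.INTER_CUBIC))
hs=t[205:265,330:385].max(2);print(hs.min(), np.median(hs))
th,mk=cv2.threshold(hs,0,255,cv2.THRESH_BINARY_INV+cv2.THRESH_OTSU)
n,l,stt,ce=cv2.connectedComponentsWithStats(mk);i=1+stt[1:,4].argmax();print(stt[i],ce[i]+[330,205],'coaster',pt('top',*(ce[i]+[330,205]),.004))
for nm,u,v,z in [('spare',373,140,.07),('stick',368,161,.095),('carton',204.5,168,.08)]: print(nm,pt('top',u,v,z)[:2])
E
```

```text
46 143.0
[ 11  16  32  31 796] [356.65577889 236.03140704] coaster [ 0.44349117 -0.20271594  0.004     ]
spare [ 0.70065959 -0.23641318]
stick [ 0.63670451 -0.21867952]
carton [0.61150694 0.2163857 ]invalid input at $[0]: expected keys dx, dy, dz, roll
```

```bash
python3 -m handwheel '[{"dx":-0.84,"dy":-1,"dz":-0.2,"roll":0},{"dx":-0.84,"dy":-1,"dz":-0.2,"roll":0},{"dx":-0.84,"dy":-1,"dz":-0.2,"roll":0},{"dx":-0.84,"dy":-1,"dz":-0.2,"roll":0},{"dx":-0.84,"dy":-1,"dz":-0.2,"roll":0},{"dx":-0.84,"dy":-1,"dz":-0.2,"roll":0},{"dx":-0.84,"dy":-1,"dz":-0.2,"roll":0},{"dx":-0.84,"dy":-1,"dz":-0.2,"roll":0}]' 0 40
```

```text
clock: 0.77
tcp_pos: [0.2722, 0.3395, 0.2631]
orientation: [-0.0, 0.179, 0.984, -0.0]
wrist_force: [1.3, -0.7, -0.0]
finger_gap: 0.0854
```

```bash
python3 -m handwheel '[{"dx":-0.84,"dy":-1,"dz":0,"roll":0},{"dx":-0.84,"dy":-1,"dz":0,"roll":0},{"dx":-0.84,"dy":-1,"dz":0,"roll":0},{"dx":-0.84,"dy":-1,"dz":0,"roll":0},{"dx":-0.84,"dy":-1,"dz":0,"roll":0},{"dx":-0.84,"dy":-1,"dz":0,"roll":0},{"dx":-0.84,"dy":-1,"dz":0,"roll":0},{"dx":-0.84,"dy":-1,"dz":0,"roll":0}]'
```

```text
clock: 1.43
tcp_pos: [0.3414, 0.1424, 0.2631]
orientation: [-0.0, 0.179, 0.984, -0.0]
wrist_force: [0.5, -0.0, 0.4]
finger_gap: 0.0854
```

```bash
python3 -m handwheel '[{"dx":-0.84,"dy":-1,"dz":0,"roll":0},{"dx":-0.84,"dy":-1,"dz":0,"roll":0},{"dx":-0.84,"dy":-1,"dz":0,"roll":0},{"dx":-0.84,"dy":-1,"dz":0,"roll":0},{"dx":-0.84,"dy":-1,"dz":0,"roll":0},{"dx":-0.84,"dy":-1,"dz":0,"roll":0},{"dx":-0.84,"dy":-1,"dz":0,"roll":0},{"dx":-0.84,"dy":-1,"dz":0,"roll":0}]'
```

```text
clock: 2.1
tcp_pos: [0.4107, -0.0547, 0.263]
orientation: [-0.0, 0.18, 0.984, 0.0]
wrist_force: [0.7, 0.0, -0.1]
finger_gap: 0.0853
```

```bash
python3 -m handwheel '[{"dx":-0.84,"dy":-1,"dz":0,"roll":0},{"dx":-0.84,"dy":-1,"dz":0,"roll":0},{"dx":-0.84,"dy":-1,"dz":0,"roll":0},{"dx":-0.84,"dy":-1,"dz":0,"roll":0},{"dx":-0.84,"dy":-1,"dz":0,"roll":0},{"dx":-0.84,"dy":-1,"dz":0,"roll":0},{"dx":0,"dy":0,"dz":0,"roll":1},{"dx":0,"dy":0,"dz":0,"roll":1}]'
```

```text
clock: 2.77
tcp_pos: [0.4628, -0.2028, 0.2623]
orientation: [-0.001, 0.285, 0.959, 0.0]
wrist_force: [-1.2, 0.4, -0.3]
finger_gap: 0.0856
```

```bash
python3 -m handwheel '[{"dx":0,"dy":0,"dz":0,"roll":1},{"dx":0,"dy":0,"dz":0,"roll":1},{"dx":0,"dy":0,"dz":0,"roll":1},{"dx":0,"dy":0,"dz":0,"roll":1},{"dx":0,"dy":0,"dz":0,"roll":1},{"dx":0,"dy":0,"dz":0,"roll":0.7}]'
```

```text
clock: 3.27
tcp_pos: [0.4625, -0.2011, 0.2628]
orientation: [-0.001, 0.553, 0.833, 0.0]
wrist_force: [-0.2, -0.9, 0.0]
finger_gap: 0.0856
```

Run:
```python
from h import *
c=env.calibration('wrist');im=env.read_camera('wrist');cv2.imwrite('pics/w1.png',im)
import pickle;pickle.dump(c,open('w1.pkl','wb'));print(c, env.get_state()['joint_pos'])
```

```text
{'fx': 325.19226210127806, 'fy': 325.19226210127806, 'cx': 285.19841296018785, 'cy': 210.88252991600768, 'R': array([[ 0.92159491,  0.3881518 , -0.0009979 ],
       [ 0.36778907, -0.87241981,  0.32189264],
       [ 0.12407262, -0.29702164, -0.94677565]]), 't': array([-0.34776616, -0.39728258,  0.29277404])} [-5.69570930e-01  1.68897305e-01 -6.49898213e-02  1.33800568e+00
  1.04414211e-04  6.04629660e-01]
```

View pics/w1.png

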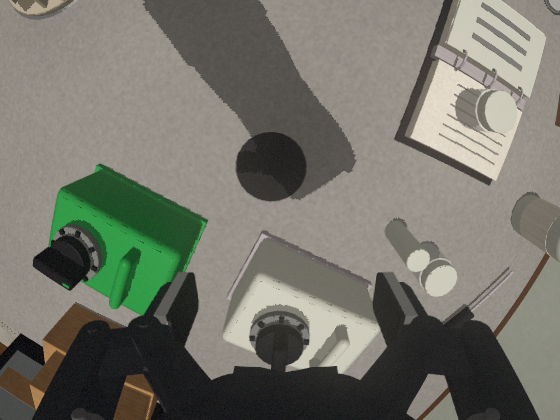

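```bash
python3 -m handwheel '[{"dx":0.5,"dy":-0.2,"dz":0,"roll":0.5},{"dx":1,"dy":0,"dz":0,"roll":0.2},{"dx":1,"dy":0,"dz":0,"roll":0},{"dx":0,"dy":0,"dz":0,"roll":0}]'
python3 - <<'E'
from h import *
import pickle
c0=pickle.load(open('w1.pkl','rb'))
print('coaster',pt('wrist',271,166,.004,c0),'collar',pt('wrist',280,336,.128,c0))
print('jar lid',pt('wrist',497,111,.096,c0))
c=env.calibration('wrist');im=env.read_camera('wrist');cv2.imwrite('pics/w2.png',im)
pickle.dump(c,open('w2.pkl','wb'))
cv2.imwrite('pics/w2c.png',cv2.resize(im[180:360,180:380],None,fx=3.3,fy=3.3,interpolation=cv2.INTER_CUBIC))
E
```

```text
clock: 3.65
tcp_pos: [0.4401, -0.1533, 0.2631]
orientation: [-0.001, 0.58, 0.815, 0.0]
wrist_force: [0.2, 0.5, -0.7]
finger_gap: 0.0852
coaster [ 0.44339847 -0.20258774  0.004     ] collar [ 0.51757519 -0.34729707  0.128     ]
jar lid [ 0.63775075 -0.02712096  0.096     ]
```

View pics/w2.png

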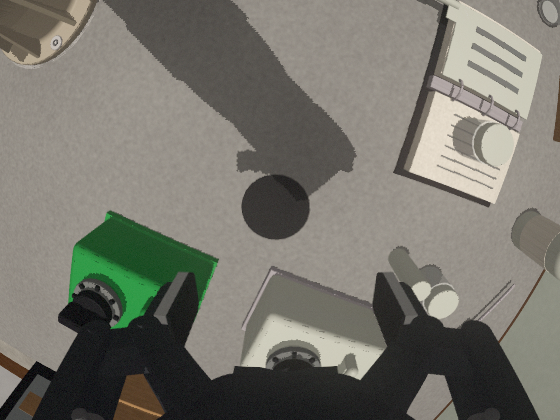

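View pics/w2c.png

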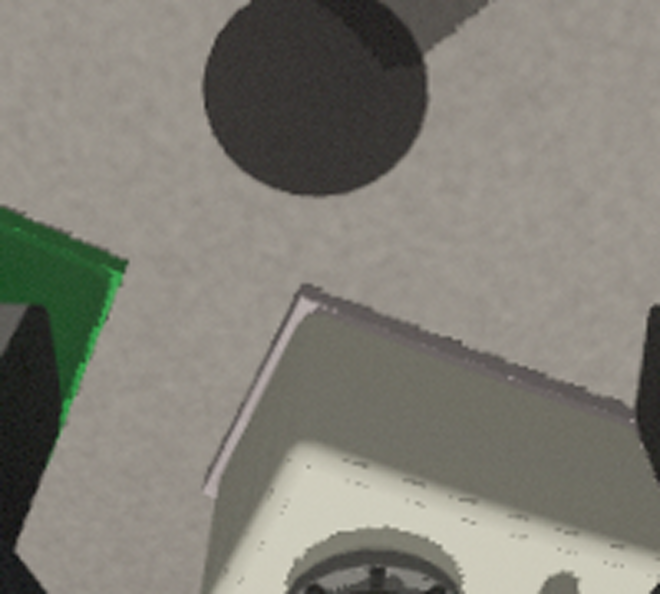

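```bash
python3 -m handwheel '[{"dx":-1,"dy":0.25,"dz":0,"roll":0},{"dx":-1,"dy":0.25,"dz":0,"roll":0},{"dx":-1,"dy":0,"dz":0,"roll":0},{"dx":-1,"dy":0,"dz":0,"roll":0},{"dx":-1,"dy":0,"dz":0,"roll":0},{"dx":-1,"dy":0,"dz":0,"roll":0},{"dx":-1,"dy":0,"dz":0,"roll":0},{"dx":0,"dy":0,"dz":0,"roll":0}]'
python3 - <<'E'
from h import *
import pickle
c=env.calibration('wrist');im=env.read_camera('wrist');cv2.imwrite('pics/w3.png',im)
pickle.dump(c,open('w3.pkl','wb'))
E
```

```text
clock: 4.37
tcp_pos: [0.4977, -0.2891, 0.2621]
orientation: [0.0, 0.582, 0.813, -0.0]
wrist_force: [-0.5, 0.2, 1.0]
finger_gap: 0.0852
```

View pics/w3.png

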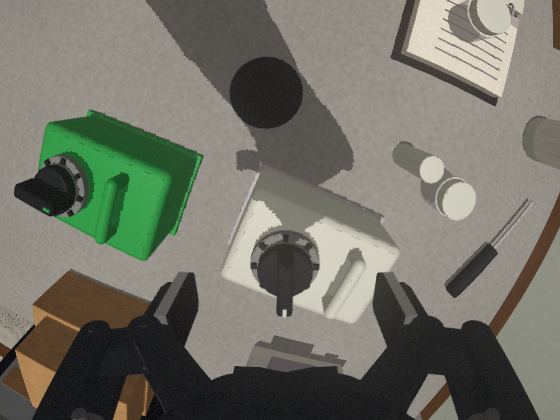

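Run:
```python
import cv2
im=cv2.imread('pics/w3.png');cv2.imwrite('pics/w3c.png',cv2.resize(im[220:330,230:340],None,fx=5.4,fy=5.4,interpolation=cv2.INTER_CUBIC))
g=cv2.convertScaleAbs(im[220:330,230:340],alpha=3,beta=0)
cv2.imwrite('pics/w3d.png',cv2.resize(g,None,fx=5.4,fy=5.4,interpolation=cv2.INTER_CUBIC))
```

```text
(no output)
```

View pics/w3d.png

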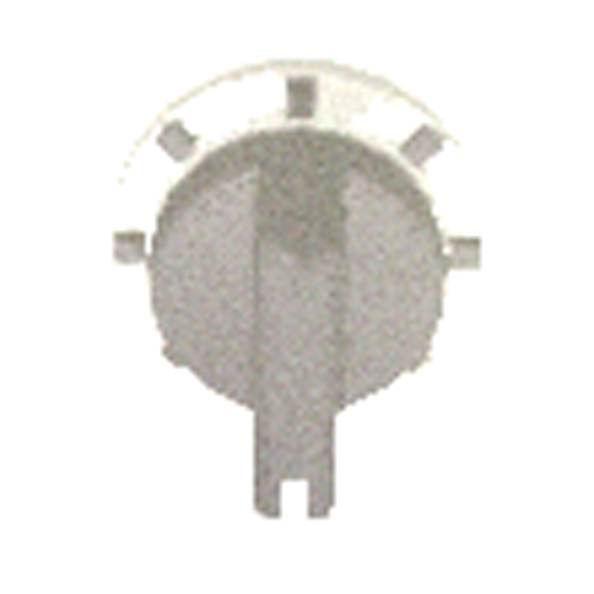

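Run:
```python
from h import *
import pickle
c=pickle.load(open('w3.pkl','rb'))
f=lambda x,y:(230+(x+.5)/5.4-.5,220+(y+.5)/5.4-.5)
P=[pt('wrist',*f(*p),.175,c)[:2] for p in [(255,246),(347,246),(252,517),(335,517)]]
print(P); n=(P[0]+P[1])/2;g=(P[2]+P[3])/2;d=g-n
print('bar c',(n+g)/2,'len',np.linalg.norm(d),'w',np.linalg.norm(P[0]-P[1]),'ang',np.degrees(np.arctan2(d[1],d[0])))
for p in [(115,248),(480,255),(177,140),(425,140),(302,95)]: print(p,pt('wrist',*f(*p),.127,c)[:2])
b=(pt('wrist',*f(148,255),.146,c)+pt('wrist',*f(447,255),.146,c))/2;print(b)
```

```text
[array([ 0.50437857, -0.32994684]), array([ 0.51722658, -0.325559  ]), array([ 0.51958997, -0.37792558]), array([ 0.53223513, -0.37358943])]
bar c [ 0.51835756 -0.35175521] len 0.05032645221346819 w 0.013576613913803706 ang -72.52801818877155
(115, 248) [ 0.48783262 -0.36375529]
(480, 255) [ 0.55027677 -0.34393174]
(177, 140) [ 0.4920295  -0.33956538]
(425, 140) [ 0.53284656 -0.32562713]
(302, 95) [ 0.5098242  -0.32440483]
[ 0.51591049 -0.34457011  0.146     ]
```

The bar top runs straight down the crop from (300,245) to the notched end at (294,517). Its centre is (0.518, -0.351) at an angle of -72.5°, which agrees with the top view.

```bash
python3 -m handwheel '[{"dx":-1,"dy":0,"dz":0,"roll":0.2},{"dx":-1,"dy":0,"dz":0,"roll":0},{"dx":-1,"dy":0,"dz":0.2,"roll":0},{"dx":-0.25,"dy":-0.02,"dz":1,"roll":0},{"dx":0,"dy":0,"dz":1,"roll":0},{"dx":0,"dy":0,"dz":1,"roll":0},{"dx":0,"dy":0,"dz":0.8,"roll":0},{"dx":0,"dy":0,"dz":0.3,"roll":0}]' 0 40
python3 - <<'E'
from h import *
s,R=st();print(s['tcp_pos'],np.degrees(np.arctan2(R[1,1],R[0,1])),s['wrist_force'],s['ft_torque'],s['joint_pos'])
E
```

```text
clock: 5.08
tcp_pos: [0.5152, -0.3457, 0.1742]
orientation: [-0.002, 0.589, 0.808, 0.0]
wrist_force: [-0.3, -0.3, 0.6]
finger_gap: 0.0855
[ 0.51515634 -0.34566051  0.17423867] 17.779454019530522 [-0.34004355 -0.29795065  0.55494458] [ 0.01210979  0.02042299 -0.03208647] [-7.20401034e-01  4.25609286e-01  6.98541231e-02  1.21983342e+00
  2.11063572e-04  5.40089592e-01]
```

```bash
python3 -m handwheel '[{"dx":-0.25,"dy":0.05,"dz":0.4,"roll":0},{"dx":0,"dy":0,"dz":0.5,"roll":0},{"dx":0,"dy":0,"dz":0,"roll":0}]'
```

```text
clock: 5.33
tcp_pos: [0.5186, -0.3512, 0.1578]
orientation: [-0.001, 0.59, 0.808, 0.0]
wrist_force: [0.0, -0.5, -0.6]
finger_gap: 0.0857
```

```bash
python3 -m handwheel '[{"dx":0,"dy":0,"dz":0.38,"roll":0},{"dx":0,"dy":0,"dz":0,"roll":0},{"dx":0,"dy":0,"dz":0,"roll":0}]'
python3 -m handwheel '[{"dx":0,"dy":0,"dz":0,"roll":0},{"dx":0,"dy":0,"dz":0,"roll":0},{"dx":0,"dy":0,"dz":0,"roll":0},{"dx":0,"dy":0,"dz":0,"roll":0},{"dx":0,"dy":0,"dz":0,"roll":0},{"dx":0,"dy":0,"dz":0,"roll":0}]' 255 60
cat > q.py <<'E'
from h import *
s,R=st();print(np.round(s['tcp_pos'],4),'yaw',np.degrees(np.arctan2(R[1,1],R[0,1])).round(2),'F',np.round(s['wrist_force'],1),'T',np.round(s['ft_torque'],3),'gap',s['finger_gap'],'j6',s['joint_pos'][5],s['clock'])
E
python3 q.py
```

```text
clock: 5.58
tcp_pos: [0.5189, -0.3514, 0.1517]
orientation: [-0.0, 0.59, 0.808, 0.0]
wrist_force: [-0.2, 0.3, 1.7]
finger_gap: 0.0856
clock: 6.08
tcp_pos: [0.5187, -0.3516, 0.1519]
orientation: [-0.0, 0.59, 0.808, -0.0]
wrist_force: [-6.7, 0.2, 14.2]
finger_gap: 0.0127
[ 0.5187 -0.3516  0.1519] yaw 17.72 F [-6.7  0.2 14.2] T [-0.224  1.373 -0.032] gap 0.01269366821635359 j6 0.5380018533433742 6.0833
```

```bash
python3 -m handwheel '[{"dx":0,"dy":0,"dz":0,"roll":0.7},{"dx":0,"dy":0,"dz":0,"roll":0.7},{"dx":0,"dy":0,"dz":0,"roll":0}]'>/dev/null; python3 q.py;  python3 -m handwheel '[{"dx":0,"dy":0,"dz":0,"roll":0.5},{"dx":0,"dy":0,"dz":0,"roll":0.5},{"dx":0,"dy":0,"dz":0,"roll":0}]' >/dev/null; python3 q.py
```

```text
[ 0.5187 -0.3516  0.152 ] yaw 9.22 F [-1.5  0.1  2.9] T [-0.037  0.33   0.032] gap 0.012655280698939928 j6 0.6862661449866359 6.3333
[ 0.5188 -0.3516  0.152 ] yaw 3.36 F [-1.3  0.2  3.3] T [-0.088  0.374  0.023] gap 0.012957972614546984 j6 0.7886095820682996 6.5833
```

```bash
python3 -m handwheel '[{"dx":0,"dy":0,"dz":0,"roll":0.5},{"dx":0,"dy":0,"dz":0,"roll":0.5}]' >/dev/null; python3 q.py
python3 - <<'E'
from h import *
im=env.read_camera('wrist');cv2.imwrite('pics/w4.png',cv2.resize(im[200:400,180:380],None,fx=3,fy=3))
s=env.read_camera('side');cv2.imwrite('pics/s4.png',cv2.resize(s[60:160,220:320],None,fx=6,fy=6,interpolation=cv2.INTER_CUBIC))
E
python3 q.py
```

```text
[ 0.5189 -0.3517  0.1521] yaw -2.62 F [-1.1 -0.1  2.3] T [-0.023  0.293  0.144] gap 0.012961778172926123 j6 0.8930420774600271 6.75
[ 0.5189 -0.3517  0.152 ] yaw -2.55 F [-1.6 -0.9  3. ] T [-0.064  0.306  0.026] gap 0.012990507569920217 j6 0.8917359988012745 6.85
```

View pics/w4.png

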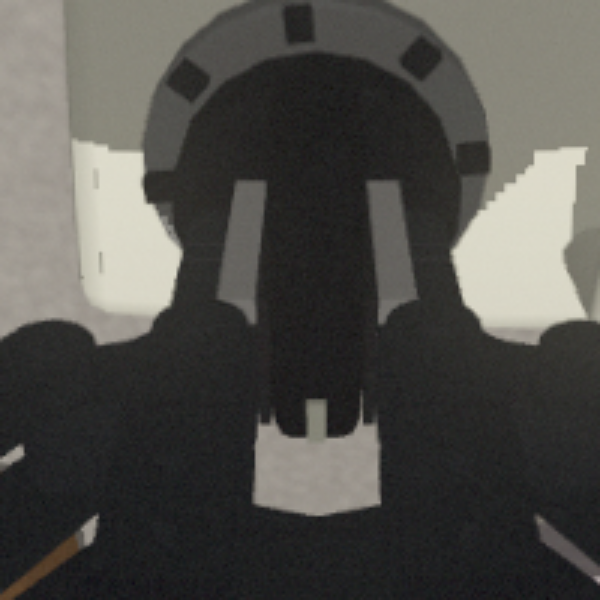

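View pics/s4.png

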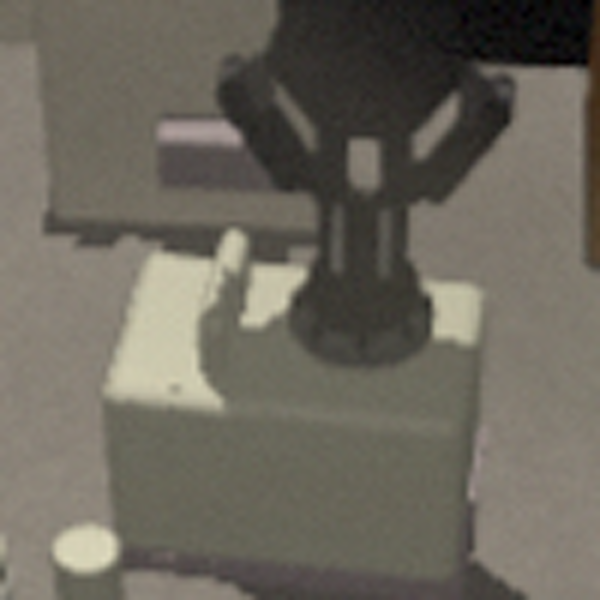

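```bash
python3 -m handwheel '[{"dx":0,"dy":0,"dz":0,"roll":0.5},{"dx":0,"dy":0,"dz":0,"roll":0.5}]' >/dev/null; python3 q.py;python3 -m handwheel '[{"dx":0,"dy":0,"dz":0,"roll":0.5},{"dx":0,"dy":0,"dz":0,"roll":0.5}]' >/dev/null; python3 q.py
```

```text
[ 0.519  -0.3517  0.152 ] yaw -8.59 F [-1.4 -0.   3.1] T [-0.057  0.338  0.222] gap 0.012636909515524961 j6 0.9973143096908743 7.0167
[ 0.519  -0.3517  0.152 ] yaw -14.6 F [-1.6 -0.6  3.3] T [-0.054  0.298  0.222] gap 0.012684901351346485 j6 1.1021666650888513 7.1833
```

```bash
python3 -m handwheel '[{"dx":0,"dy":0,"dz":0,"roll":0.5},{"dx":0,"dy":0,"dz":0,"roll":0.5}]' >/dev/null; python3 q.py
```

```text
[ 0.5191 -0.3518  0.152 ] yaw -20.6 F [-0.8  0.3  3.8] T [-0.147  0.26   0.198] gap 0.012657443494836983 j6 1.206858358443387 7.35
```

```bash
python3 -m handwheel '[{"dx":0,"dy":0,"dz":0,"roll":0.5},{"dx":0,"dy":0,"dz":0,"roll":0.5}]' >/dev/null; python3 q.py
```

```text
[ 0.5192 -0.3518  0.1521] yaw -26.6 F [-0.7 -0.6  3.3] T [-0.194  0.192  0.189] gap 0.012756838117839803 j6 1.3115910621361873 7.5167
```

```bash
python3 -m handwheel '[{"dx":0,"dy":0,"dz":0,"roll":0.5},{"dx":0,"dy":0,"dz":0,"roll":0.5}]' >/dev/null; python3 q.py
```

```text
[ 0.5192 -0.3518  0.152 ] yaw -32.59 F [-1.1 -1.5  2.7] T [-0.184  0.127  0.231] gap 0.013076507459709664 j6 1.4162682143309768 7.6833
```

```bash
python3 -m handwheel '[{"dx":0,"dy":0,"dz":0,"roll":0.5},{"dx":0,"dy":0,"dz":0,"roll":0.5}]' >/dev/null; python3 q.py
```

```text
[ 0.5193 -0.3519  0.152 ] yaw -38.59 F [-0.5  0.3  2.3] T [-0.272  0.146  0.157] gap 0.012983158403862024 j6 1.5209955997527578 7.85
```

```bash
python3 -m handwheel '[{"dx":0,"dy":0,"dz":0,"roll":0.5},{"dx":0,"dy":0,"dz":0,"roll":0.5}]' >/dev/null; python3 q.py;  python3 - <<'E'
from h import *
im=env.read_camera('wrist');cv2.imwrite('pics/w5.png',cv2.resize(im[200:400,180:380],None,fx=3,fy=3))
E
```

```text
[ 0.5193 -0.3519  0.1521] yaw -44.6 F [-0.9 -0.8  2.8] T [-0.246  0.098  0.224] gap 0.013088872157787408 j6 1.6257248669149853 8.0167
```

View pics/w5.png

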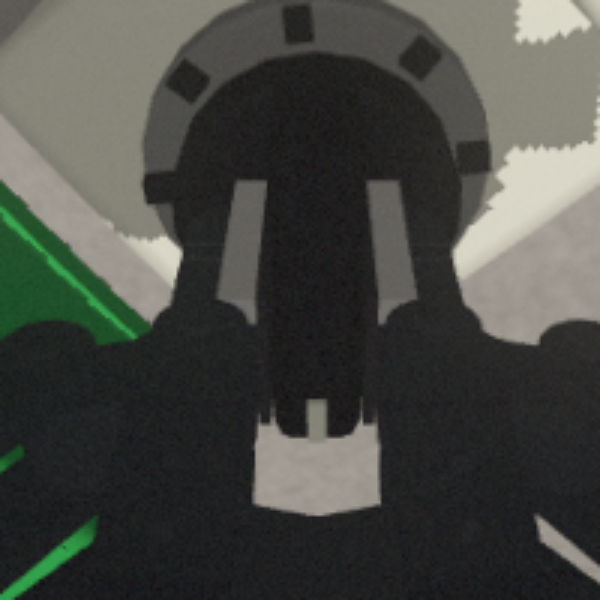

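The studs sit exactly where they did before (crop (298,25)), so the plug is turning with the shell and nothing has slipped. I'll keep turning.

```bash
python3 -m handwheel '[{"dx":0,"dy":0,"dz":0,"roll":0.5},{"dx":0,"dy":0,"dz":0,"roll":0.5}]' >/dev/null; python3 q.py
```

```text
[ 0.5194 -0.352   0.1521] yaw -50.56 F [-0.7 -1.1  2.5] T [-0.344  0.053  0.232] gap 0.012871246640821154 j6 1.7298783849498651 8.2333
```

```bash
python3 -m handwheel '[{"dx":0,"dy":0,"dz":0,"roll":0.5},{"dx":0,"dy":0,"dz":0,"roll":0.5}]' >/dev/null; python3 q.py
```

```text
[ 0.5194 -0.3521  0.152 ] yaw -56.58 F [-0.3 -1.6  2.2] T [-0.392  0.034  0.161] gap 0.012797104256850888 j6 1.834782878067461 8.4
```

```bash
python3 -m handwheel '[{"dx":0,"dy":0,"dz":0,"roll":0.5},{"dx":0,"dy":0,"dz":0,"roll":0.5}]' >/dev/null; python3 q.py
```

```text
[ 0.5194 -0.3521  0.1521] yaw -62.58 F [-0.4 -1.3  2.4] T [-0.4    0.106 -0.054] gap 0.012700087861707888 j6 1.939558639814576 8.5667
```

```bash
python3 -m handwheel '[{"dx":0,"dy":0,"dz":0,"roll":0.5},{"dx":0,"dy":0,"dz":0,"roll":0.5}]' >/dev/null; python3 q.py
```

```text
[ 0.5195 -0.3522  0.1521] yaw -68.59 F [ 0.3 -0.9  2.4] T [-0.378  0.104  0.067] gap 0.012436948452807477 j6 2.044505154714636 8.7333
```

```bash
python3 - <<'E'
from h import *
im=env.read_camera('wrist');cv2.imwrite('pics/w6.png',cv2.resize(im[200:400,180:380],None,fx=3,fy=3))
E
```

```text
(no output)
```

View pics/w6.png

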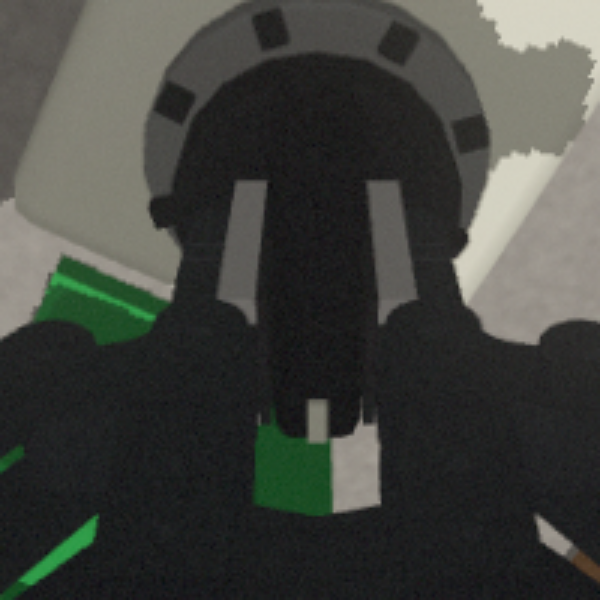

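```bash
python3 - <<'E'
from h import *
c=env.calibration('wrist'); X=np.array([.5190,-.3519])
def a(x,y):
    p=pt('wrist',180+x/3,200+y/3,.127,c)[:2]-X; return np.arctan2(p[1],p[0]),np.linalg.norm(p)
for p,q in [((298,25),(270,30)),((420,58),(398,43)),((188,82),(174,102)),((473,157),(470,133))]:
    u,v=a(*p),a(*q);print(u,v,v[0]-u[0])
E
```

```text
(np.float64(0.46389150892194014), np.float64(0.028046806919919107)) (np.float64(0.6480735117712475), np.float64(0.02804703724823959)) 0.18418200284930736
(np.float64(-0.36984860570166506), np.float64(0.029196586023349718)) (np.float64(-0.19573126519855177), np.float64(0.02899903815717555)) 0.17411734050311328
(np.float64(1.3116819911787618), np.float64(0.028548297398375895)) (np.float64(1.4835089115510813), np.float64(0.028888715416237613)) 0.1718269203723195
(np.float64(-1.1601461272862856), np.float64(0.03081030067049324)) (np.float64(-0.9914443562331905), np.float64(0.030540949493588734)) 0.16870177105309514
```

The studs now sit 0.175 rad back in the picture. With about 0.09 of drive wind-up, that puts the clutch near 0.27, and the moment dropped at yaw -62°: the first click. I'll turn about 7° more to centre it in the 0.24–0.7 window.

```bash
python3 -m handwheel '[{"dx":0,"dy":0,"dz":0,"roll":0.5},{"dx":0,"dy":0,"dz":0,"roll":0.5},{"dx":0,"dy":0,"dz":0,"roll":0.2},{"dx":0,"dy":0,"dz":0,"roll":0}]' >/dev/null; python3 q.py
 python3 - <<'E'
from h import *
im=env.read_camera('wrist');cv2.imwrite('pics/w7.png',cv2.resize(im[200:400,180:380],None,fx=3,fy=3))
E
```

```text
[ 0.5195 -0.3523  0.1521] yaw -75.74 F [ 0.5 -3.3  2.4] T [-0.673 -0.077 -0.053] gap 0.012769352597323229 j6 2.1691509161226774 9.1167
```

View pics/w7.png

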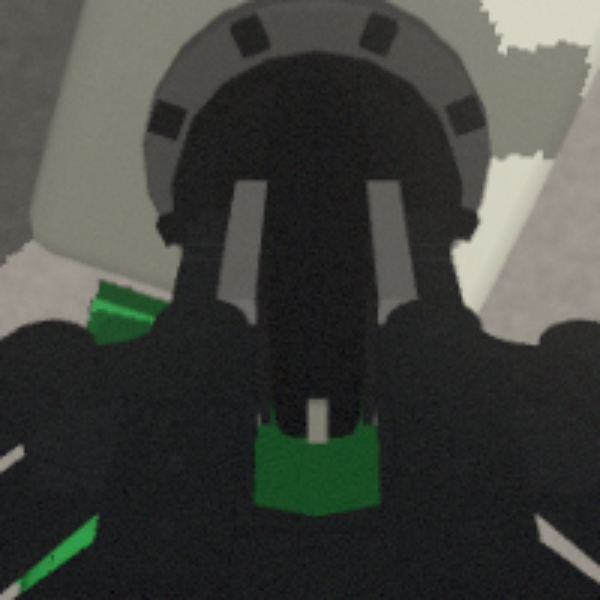

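The studs are now symmetric about the bar (crop (250,35) and (380,35)), which is half of their 45° pitch. So the clutch angle is 0.39 rad, inside the window. Releasing.

```bash
python3 -m handwheel '[{"dx":0,"dy":0,"dz":0,"roll":0},{"dx":0,"dy":0,"dz":0,"roll":0},{"dx":0,"dy":0,"dz":0,"roll":0},{"dx":0,"dy":0,"dz":0,"roll":0},{"dx":0,"dy":0,"dz":-0.5,"roll":0},{"dx":0,"dy":0,"dz":-1,"roll":0},{"dx":0,"dy":0,"dz":-1,"roll":0}]' 0 60
```

```text
clock: 9.75
tcp_pos: [0.5183, -0.3508, 0.2019]
orientation: [-0.001, 0.992, 0.123, -0.001]
wrist_force: [1.0, -0.9, 0.4]
finger_gap: 0.0853
```

```bash
python3 -m handwheel '[{"dx":0,"dy":0,"dz":-1,"roll":-1},{"dx":0,"dy":0,"dz":-1,"roll":-1},{"dx":0,"dy":0,"dz":-1,"roll":-1},{"dx":0,"dy":0,"dz":0,"roll":-1},{"dx":0,"dy":0,"dz":0,"roll":-1},{"dx":0,"dy":0,"dz":0,"roll":-1},{"dx":0,"dy":0,"dz":0,"roll":-1}]'
python3 -m handwheel '[{"dx":0,"dy":0,"dz":0,"roll":-1},{"dx":0,"dy":0,"dz":0,"roll":-1},{"dx":0,"dy":0,"dz":0,"roll":-1},{"dx":0,"dy":0,"dz":0,"roll":-1},{"dx":0,"dy":0,"dz":0,"roll":-1},{"dx":0,"dy":0,"dz":0,"roll":-0.6},{"dx":0,"dy":0,"dz":0,"roll":0}]'; python3 q.py
```

```text
clock: 10.33
tcp_pos: [0.519, -0.3514, 0.2627]
orientation: [0.0, 0.881, 0.473, 0.0]
wrist_force: [-0.5, 0.1, -0.5]
finger_gap: 0.0854
clock: 10.92
tcp_pos: [0.5189, -0.3514, 0.2624]
orientation: [0.0, 0.708, 0.706, 0.0]
wrist_force: [-0.4, 0.2, -0.3]
finger_gap: 0.0855
[ 0.5189 -0.3514  0.2624] yaw -0.16 F [-0.4  0.2 -0.3] T [0.016 0.031 0.039] gap 0.08547511342571526 j6 0.8503542815890105 10.9167
```

```bash
python3 -m handwheel '[{"dx":1,"dy":0.3,"dz":0,"roll":0},{"dx":1,"dy":0.3,"dz":0,"roll":0},{"dx":1,"dy":0.3,"dz":0,"roll":0},{"dx":1,"dy":0.3,"dz":0,"roll":0},{"dx":1,"dy":0.3,"dz":0,"roll":0},{"dx":1,"dy":0.3,"dz":0,"roll":0},{"dx":1,"dy":0.3,"dz":0,"roll":0},{"dx":1,"dy":0.3,"dz":0,"roll":0}]'
python3 -m handwheel '[{"dx":1,"dy":0.3,"dz":0,"roll":0},{"dx":1,"dy":0.3,"dz":0,"roll":0},{"dx":1,"dy":0.3,"dz":0,"roll":0},{"dx":1,"dy":0.3,"dz":0,"roll":0},{"dx":1,"dy":0.3,"dz":0,"roll":0},{"dx":1,"dy":0.3,"dz":0,"roll":0},{"dx":1,"dy":0.3,"dz":0,"roll":0},{"dx":1,"dy":0.3,"dz":0,"roll":0}]'
python3 -m handwheel '[{"dx":1,"dy":0.3,"dz":0,"roll":0},{"dx":1,"dy":0.3,"dz":0,"roll":0},{"dx":1,"dy":0.3,"dz":0,"roll":0},{"dx":1,"dy":0.3,"dz":0,"roll":0},{"dx":0,"dy":0,"dz":0,"roll":0}]';python3 q.py
python3 - <<'E'
from h import *
import pickle
c=env.calibration('wrist');im=env.read_camera('wrist');cv2.imwrite('pics/w8.png',im)
pickle.dump(c,open('w8.pkl','wb'))
t=env.read_camera('top');cv2.imwrite('pics/t8.png',t)
cv2.imwrite('pics/t8c.png',cv2.resize(t[150:240,380:460],None,fx=6.5,fy=6.5,interpolation=cv2.INTER_CUBIC))
E
```

```text
clock: 11.58
tcp_pos: [0.5679, -0.1907, 0.2623]
orientation: [0.0, 0.709, 0.705, 0.0]
wrist_force: [-1.0, 0.3, 0.3]
finger_gap: 0.0855
clock: 12.25
tcp_pos: [0.6166, -0.0309, 0.2623]
orientation: [0.0, 0.709, 0.705, 0.0]
wrist_force: [0.1, 0.1, 0.3]
finger_gap: 0.0851
clock: 12.67
tcp_pos: [0.6413, 0.0514, 0.2619]
orientation: [-0.0, 0.708, 0.706, 0.001]
wrist_force: [-0.3, -0.7, -1.2]
finger_gap: 0.0851
[0.6413 0.0514 0.2619] yaw -0.16 F [-0.3 -0.7 -1.2] T [-0.049  0.066 -0.002] gap 0.08512213560777811 j6 1.5282949345189907 12.6667
```

View pics/w8.png

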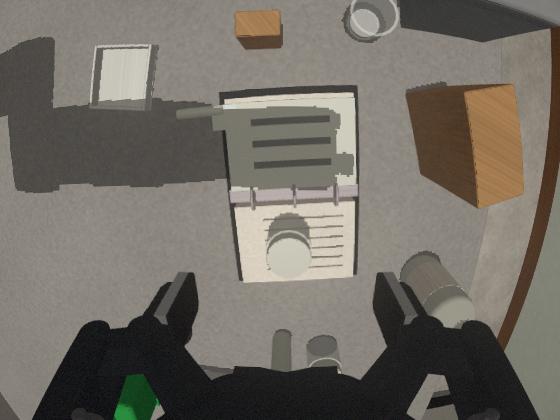

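View pics/t8c.png

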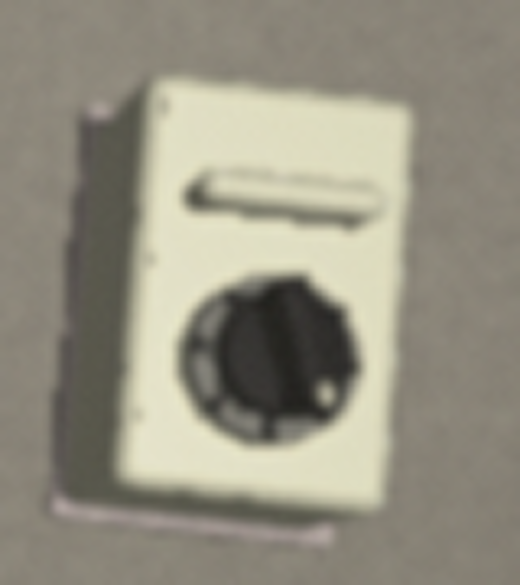

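The jar lid is at (289,257) in the wrist view and the tab rod runs along row 112 at x 177–222. The cap bar has stayed where I left it.

Run:
```python
from h import *
import pickle
c=pickle.load(open('w8.pkl','rb'));im=cv2.imread('pics/w8.png')
cv2.imwrite('pics/w8c.png',cv2.resize(im[80:290,165:365],None,fx=2.8,fy=2.8,interpolation=cv2.INTER_CUBIC))
for p in [(289,257),(267,257),(312,257),(289,235),(289,279)]: print('jar',pt('wrist',*p,.096,c))
print('tab',pt('wrist',177,113,.036,c),pt('wrist',222,111,.036,c))
print('spine ends',pt('wrist',231,196,.022,c),pt('wrist',358,190,.022,c))
```

```text
jar [ 0.64507528 -0.02175859  0.096     ]
jar [ 0.621779   -0.02174731  0.096     ]
jar [ 0.66947526 -0.02194929  0.096     ]
jar [0.64503292 0.00359423 0.096     ]
jar [ 0.64513341 -0.04891516  0.096     ]
tab [0.51648349 0.12918311 0.036     ] [0.57023843 0.12851649 0.036     ]
spine ends [0.57433297 0.0242263  0.022     ] [0.73115894 0.03164629 0.022     ]
```

View pics/w8c.png

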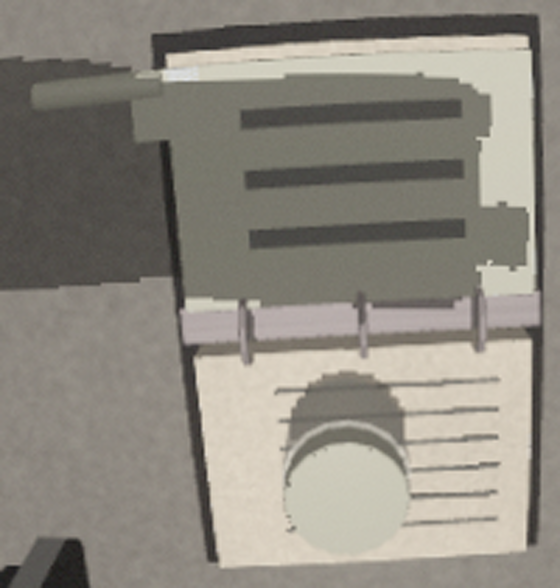

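```bash
python3 -m handwheel '[{"dx":-0.9,"dy":0.05,"dz":0,"roll":0},{"dx":-0.9,"dy":0.05,"dz":0,"roll":0},{"dx":-0.9,"dy":0.05,"dz":0,"roll":0},{"dx":-0.95,"dy":0.04,"dz":0,"roll":0},{"dx":0,"dy":0,"dz":0.9,"roll":0},{"dx":0,"dy":0,"dz":1,"roll":0},{"dx":0,"dy":0,"dz":1,"roll":0},{"dx":0,"dy":0,"dz":0.5,"roll":0}]'
python3 -m handwheel '[{"dx":0,"dy":0,"dz":0.5,"roll":0},{"dx":0,"dy":0,"dz":0,"roll":0}]';python3 q.py
```

```text
clock: 13.43
tcp_pos: [0.6428, -0.0265, 0.1915]
orientation: [-0.001, 0.71, 0.704, -0.001]
wrist_force: [-0.4, 0.7, -0.5]
finger_gap: 0.0852
clock: 13.6
tcp_pos: [0.6431, -0.0256, 0.1818]
orientation: [-0.001, 0.709, 0.705, -0.001]
wrist_force: [-0.3, 0.4, 0.6]
finger_gap: 0.0855
[ 0.6431 -0.0256  0.1818] yaw -0.34 F [-0.3  0.4  0.6] T [ 0.062 -0.05  -0.017] gap 0.08546890053866471 j6 1.4123580986183726 13.6
```

```bash
python3 -m handwheel '[{"dx":0.18,"dy":0.1,"dz":0.7,"roll":0},{"dx":0,"dy":0,"dz":1,"roll":0},{"dx":0,"dy":0,"dz":1,"roll":0},{"dx":0,"dy":0,"dz":1,"roll":0},{"dx":0,"dy":0,"dz":1,"roll":0},{"dx":0,"dy":0,"dz":1,"roll":0},{"dx":0,"dy":0,"dz":0.8,"roll":0},{"dx":0,"dy":0,"dz":0,"roll":0}]';python3 q.py
```

```text
clock: 14.27
tcp_pos: [0.6445, -0.0213, 0.0512]
orientation: [-0.002, 0.709, 0.705, -0.001]
wrist_force: [-1.2, 0.5, -0.8]
finger_gap: 0.0855
[ 0.6445 -0.0213  0.0512] yaw -0.28 F [-1.2  0.5 -0.8] T [ 0.059  0.072 -0.021] gap 0.08548826131814881 j6 1.4183434312812304 14.2667
```

```bash
python3 -m handwheel '[{"dx":0,"dy":0,"dz":0,"roll":0},{"dx":0,"dy":0,"dz":0,"roll":0},{"dx":0,"dy":0,"dz":0,"roll":0},{"dx":0,"dy":0,"dz":0,"roll":0},{"dx":0,"dy":0,"dz":0,"roll":0},{"dx":0,"dy":0,"dz":0,"roll":0}]' 255 25;python3 q.py
python3 -m handwheel '[{"dx":0,"dy":0,"dz":-0.3,"roll":0},{"dx":0,"dy":0,"dz":-0.7,"roll":0},{"dx":0,"dy":0,"dz":-1,"roll":0},{"dx":0,"dy":0,"dz":-1,"roll":0},{"dx":0,"dy":0,"dz":0,"roll":0}]';python3 q.py
```

```text
clock: 14.77
tcp_pos: [0.6477, -0.0217, 0.056]
orientation: [0.001, 0.709, 0.705, 0.001]
wrist_force: [-1.2, -0.1, 5.8]
finger_gap: 0.0505
[ 0.6477 -0.0217  0.056 ] yaw -0.27 F [-1.2 -0.1  5.8] T [0.036 0.27  0.041] gap 0.05052463842654277 j6 1.4182450785963936 14.7667
clock: 15.18
tcp_pos: [0.6489, -0.0219, 0.1186]
orientation: [0.003, 0.709, 0.705, 0.002]
wrist_force: [1.3, 0.1, -0.9]
finger_gap: 0.0511
[ 0.6489 -0.0219  0.1186] yaw -0.27 F [ 1.3  0.1 -0.9] T [ 0.043 -0.074 -0.003] gap 0.05110929651468276 j6 1.4182873499159296 15.1833
```

```bash
python3 -m handwheel '[{"dx":-0.4,"dy":-0.5,"dz":0,"roll":0},{"dx":-0.9,"dy":-1,"dz":0,"roll":0},{"dx":-0.9,"dy":-1,"dz":0,"roll":0},{"dx":-0.9,"dy":-1,"dz":0,"roll":0},{"dx":-0.9,"dy":-1,"dz":0,"roll":0},{"dx":-0.9,"dy":-1,"dz":0,"roll":0},{"dx":-0.9,"dy":-1,"dz":0,"roll":0},{"dx":-0.9,"dy":-1,"dz":0,"roll":0}]'
python3 -m handwheel '[{"dx":-0.9,"dy":-1,"dz":0,"roll":0},{"dx":-0.9,"dy":-1,"dz":0,"roll":0},{"dx":-0.4,"dy":-0.5,"dz":0,"roll":0},{"dx":0,"dy":0,"dz":0,"roll":0},{"dx":0,"dy":0,"dz":0,"roll":0}]';python3 q.py
python3 - <<'E'
from h import *
im=env.read_camera('wrist');cv2.imwrite('pics/w9.png',im)
E
```

```text
clock: 15.85
tcp_pos: [0.4944, -0.1553, 0.1132]
orientation: [-0.0, 0.709, 0.706, -0.0]
wrist_force: [-0.2, -0.0, -1.7]
finger_gap: 0.0509
clock: 16.27
tcp_pos: [0.4451, -0.1988, 0.1135]
orientation: [-0.0, 0.709, 0.705, 0.0]
wrist_force: [-0.0, -0.4, -0.6]
finger_gap: 0.0512
[ 0.4451 -0.1988  0.1135] yaw -0.37 F [-0.  -0.4 -0.6] T [-0.001 -0.046 -0.014] gap 0.05121092479355888 j6 0.9920279881563421 16.2667
```

View pics/w9.png

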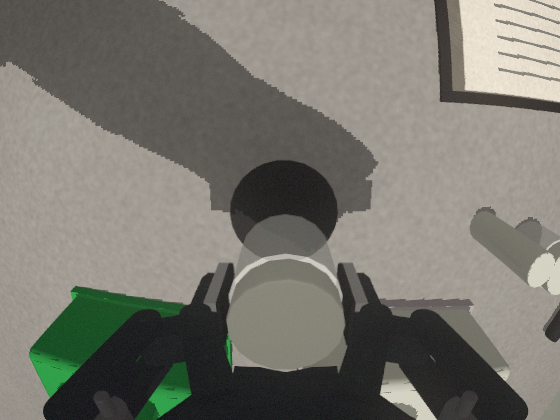

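```bash
python3 -m handwheel '[{"dx":-0.2,"dy":-0.08,"dz":0.5,"roll":0},{"dx":0,"dy":0,"dz":1,"roll":0},{"dx":0,"dy":0,"dz":1,"roll":0},{"dx":0,"dy":0,"dz":0.9,"roll":0},{"dx":0,"dy":0,"dz":0.2,"roll":0},{"dx":0,"dy":0,"dz":0,"roll":0}]';python3 q.py
python3 -m handwheel '[{"dx":0,"dy":0,"dz":0.1,"roll":0},{"dx":0,"dy":0,"dz":0,"roll":0}]';python3 q.py
python3 -m handwheel '[{"dx":0,"dy":0,"dz":0.1,"roll":0},{"dx":0,"dy":0,"dz":0,"roll":0}]';python3 q.py
```

```text
clock: 16.82
tcp_pos: [0.4429, -0.2012, 0.0398]
orientation: [-0.002, 0.708, 0.706, -0.0]
wrist_force: [-0.1, -0.5, -0.2]
finger_gap: 0.051
[ 0.4429 -0.2012  0.0398] yaw -0.2 F [-0.1 -0.5 -0.2] T [-0.001 -0.024 -0.021] gap 0.05095556323650572 j6 0.9826564936547592 16.8167
clock: 16.98
tcp_pos: [0.4447, -0.2027, 0.0402]
orientation: [0.001, 0.709, 0.706, 0.0]
wrist_force: [0.6, 0.5, -1.0]
finger_gap: 0.0508
[ 0.4447 -0.2027  0.0402] yaw -0.24 F [ 0.6  0.5 -1. ] T [-0.008 -0.015  0.026] gap 0.05079921585529556 j6 0.9826637981995502 16.9833
clock: 17.15
tcp_pos: [0.4444, -0.2028, 0.0382]
orientation: [0.001, 0.709, 0.705, 0.0]
wrist_force: [-0.7, 0.6, -1.7]
finger_gap: 0.0506
[ 0.4444 -0.2028  0.0382] yaw -0.26 F [-0.7  0.6 -1.7] T [-0.017  0.024  0.001] gap 0.050558788866319655 j6 0.9826597630675022 17.15
```

```bash
python3 -m handwheel '[{"dx":0,"dy":0,"dz":0.1,"roll":0},{"dx":0,"dy":0,"dz":0,"roll":0}]'>/dev/null;python3 q.py
python3 -m handwheel '[{"dx":0,"dy":0,"dz":0.08,"roll":0},{"dx":0,"dy":0,"dz":0,"roll":0}]'>/dev/null;python3 q.py
```

```text
[ 0.444  -0.2027  0.0358] yaw -0.28 F [-0.5 -0.2 -0.9] T [ 0.033 -0.046 -0.036] gap 0.05081092389296652 j6 0.9826916704381513 17.3167
[ 0.444  -0.2027  0.0341] yaw -0.28 F [ 0.1  0.6 -1.4] T [-0.02  -0.022 -0.016] gap 0.05092982939345849 j6 0.9826862215995746 17.4833
```

```bash
python3 -m handwheel '[{"dx":0,"dy":0,"dz":0.08,"roll":0},{"dx":0,"dy":0,"dz":0,"roll":0}]'>/dev/null;python3 q.py
python3 -m handwheel '[{"dx":0,"dy":0,"dz":0.07,"roll":0},{"dx":0,"dy":0,"dz":0,"roll":0}]'>/dev/null;python3 q.py
```

```text
[ 0.444  -0.2027  0.0339] yaw -0.27 F [-3.8  2.7 13. ] T [0.427 0.787 0.013] gap 0.050974731858932386 j6 0.9826831410845339 17.65
[ 0.444  -0.2027  0.0339] yaw -0.27 F [-7.2  5.4 26.3] T [0.864 1.493 0.017] gap 0.05100854058716297 j6 0.9827341210754666 17.8167
```

Contact came at 0.034, as predicted. I'll back off slightly, release, and lift clear.

```bash
python3 -m handwheel '[{"dx":0,"dy":0,"dz":-0.12,"roll":0},{"dx":0,"dy":0,"dz":0,"roll":0}]'>/dev/null;python3 q.py
python3 -m handwheel '[{"dx":0,"dy":0,"dz":0,"roll":0},{"dx":0,"dy":0,"dz":0,"roll":0},{"dx":0,"dy":0,"dz":0,"roll":0},{"dx":0,"dy":0,"dz":0,"roll":0},{"dx":0,"dy":0,"dz":-0.3,"roll":0},{"dx":0,"dy":0,"dz":-0.7,"roll":0},{"dx":0,"dy":0,"dz":-1,"roll":0},{"dx":0,"dy":0,"dz":-1,"roll":0}]' 0 25
python3 -m handwheel '[{"dx":0,"dy":0,"dz":-1,"roll":0},{"dx":0,"dy":0,"dz":-1,"roll":0},{"dx":0,"dy":0,"dz":-1,"roll":0},{"dx":0,"dy":0,"dz":-1,"roll":0},{"dx":0,"dy":0,"dz":0,"roll":0}]'
python3 - <<'E'
from h import *
t=env.read_camera('top');cv2.imwrite('pics/t9.png',t)
im=env.read_camera('wrist');cv2.imwrite('pics/w10.png',im)
s=env.read_camera('side');cv2.imwrite('pics/s9.png',s)
E
```

```text
[ 0.4443 -0.2029  0.0343] yaw -0.27 F [ 0.7 -0.6 -0.9] T [ 0.026  0.004 -0.045] gap 0.050750626229137515 j6 0.9826928197982784 17.9833
clock: 18.65
tcp_pos: [0.4433, -0.2022, 0.0939]
orientation: [-0.001, 0.709, 0.705, -0.0]
wrist_force: [0.4, -0.7, 0.6]
finger_gap: 0.0854
clock: 19.07
tcp_pos: [0.4458, -0.2038, 0.1778]
orientation: [0.003, 0.709, 0.705, 0.001]
wrist_force: [0.4, 0.7, 0.3]
finger_gap: 0.0853
```

View pics/w10.png

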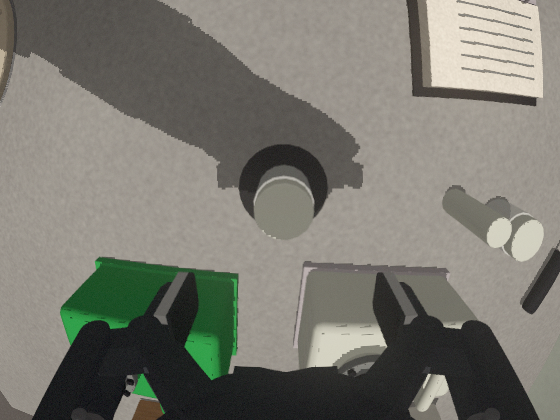

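View pics/s9.png

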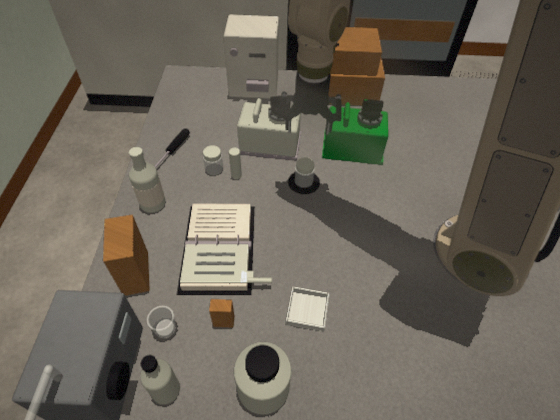

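The jar stands upright, centred on the coaster (wrist (284,205), side (304,172)). Nothing else has moved. Next is the tab.

```bash
python3 -m handwheel '[{"dx":0.9,"dy":0.2,"dz":-0.3,"roll":0},{"dx":1,"dy":0.26,"dz":-0.3,"roll":0},{"dx":1,"dy":0.26,"dz":-0.3,"roll":0},{"dx":1,"dy":0.26,"dz":-0.3,"roll":0},{"dx":1,"dy":0.26,"dz":0,"roll":0},{"dx":1,"dy":0.26,"dz":0,"roll":0},{"dx":1,"dy":0.26,"dz":0,"roll":0},{"dx":1,"dy":0.26,"dz":0,"roll":0}]' >/dev/null
python3 -m handwheel '[{"dx":1,"dy":0.26,"dz":0,"roll":0},{"dx":1,"dy":0.26,"dz":0,"roll":0},{"dx":1,"dy":0.26,"dz":0,"roll":0},{"dx":1,"dy":0.26,"dz":0,"roll":0},{"dx":1,"dy":0.26,"dz":0,"roll":0},{"dx":1,"dy":0.26,"dz":0,"roll":0},{"dx":1,"dy":0.26,"dz":0,"roll":0},{"dx":0.9,"dy":0.26,"dz":0,"roll":0}]'
python3 -m handwheel '[{"dx":0,"dy":0,"dz":0,"roll":-1},{"dx":0,"dy":0,"dz":0,"roll":-1},{"dx":0,"dy":0,"dz":0,"roll":-1},{"dx":0,"dy":0,"dz":0,"roll":-1},{"dx":0,"dy":0,"dz":0,"roll":-1},{"dx":0,"dy":0,"dz":0,"roll":-1},{"dx":0,"dy":0,"dz":0,"roll":-1},{"dx":0,"dy":0,"dz":0,"roll":-1}]' 
python3 -m handwheel '[{"dx":0,"dy":0,"dz":0,"roll":-1},{"dx":0,"dy":0,"dz":0,"roll":-1},{"dx":0,"dy":0,"dz":0,"roll":-1},{"dx":0,"dy":0,"dz":0,"roll":-1},{"dx":0,"dy":0,"dz":0,"roll":-1},{"dx":0,"dy":0,"dz":0,"roll":-1},{"dx":0,"dy":0,"dz":0,"roll":-1},{"dx":0,"dy":0,"dz":0,"roll":-0.5}]' >/dev/null; python3 q.py
python3 - <<'E'
from h import *
import pickle
c=env.calibration('wrist');im=env.read_camera('wrist');cv2.imwrite('pics/w11.png',im)
pickle.dump(c,open('w11.pkl','wb'))
E
```

```text
clock: 20.55
tcp_pos: [0.5265, 0.1142, 0.1958]
orientation: [-0.001, 0.709, 0.706, -0.001]
wrist_force: [0.0, 0.4, -0.3]
finger_gap: 0.0851
clock: 21.22
tcp_pos: [0.5263, 0.113, 0.1957]
orientation: [-0.001, 0.358, 0.934, -0.001]
wrist_force: [1.3, -0.0, 0.2]
finger_gap: 0.0854
[0.5263 0.113  0.1957] yaw 93.0 F [-0.5  0.  -0.4] T [-0.04  -0.035 -0.021] gap 0.08526515865391665 j6 0.009882472369591245 21.8833
```

View pics/w11.png

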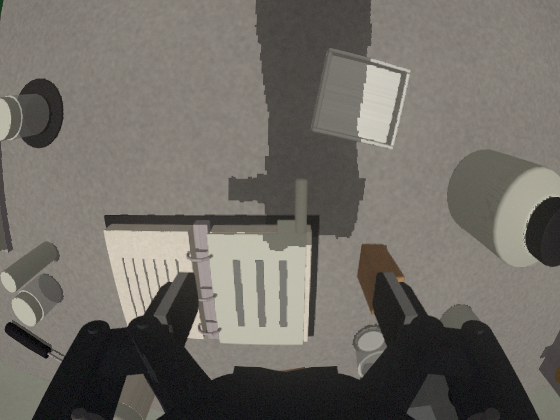

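Run:
```python
from h import *
import pickle
c=pickle.load(open('w11.pkl','rb'))
for p in [(301,180),(301,222),(295,200),(308,200)]: print(pt('wrist',*p,.034,c))
print('ringline',pt('wrist',202,222,.022,c),pt('wrist',210,337,.022,c))
```

```text
[0.5139816  0.12739438 0.034     ]
[0.55686193 0.13027092 0.034     ]
[0.53429504 0.12286141 0.034     ]
[0.53361551 0.13555673 0.034     ]
ringline [0.56706995 0.02662545 0.022     ] [0.72528213 0.02685977 0.022     ]
```

```bash
python3 -m handwheel '[{"dx":-0.37,"dy":0.8,"dz":0.5,"roll":0},{"dx":0,"dy":0,"dz":1,"roll":0},{"dx":0,"dy":0,"dz":1,"roll":0},{"dx":0,"dy":0,"dz":1,"roll":0},{"dx":0,"dy":0,"dz":1,"roll":0},{"dx":0,"dy":0,"dz":1,"roll":0},{"dx":0,"dy":0,"dz":0.5,"roll":0},{"dx":0,"dy":0,"dz":0,"roll":0}]'; python3 q.py
python3 - <<'E'
from h import *
im=env.read_camera('wrist');cv2.imwrite('pics/w12.png',im)
E
```

```text
clock: 22.6
tcp_pos: [0.5312, 0.1291, 0.0741]
orientation: [-0.003, -0.023, 1.0, -0.0]
wrist_force: [-0.1, -0.6, -0.2]
finger_gap: 0.0853
[0.5312 0.1291 0.0741] yaw 92.68 F [-0.1 -0.6 -0.2] T [-0.031  0.012 -0.006] gap 0.08530375799931326 j6 0.04480794547718398 22.6
```

View pics/w12.png

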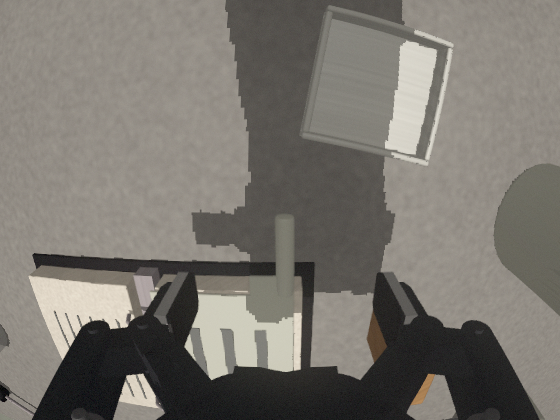

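```bash
python3 -m handwheel '[{"dx":-0.05,"dy":0,"dz":0.7,"roll":0},{"dx":0,"dy":0,"dz":1,"roll":0},{"dx":0,"dy":0,"dz":0.8,"roll":0},{"dx":0,"dy":0,"dz":0.35,"roll":0},{"dx":0,"dy":0,"dz":0,"roll":0}]'; python3 q.py
```

```text
clock: 23.07
tcp_pos: [0.5343, 0.1294, 0.0198]
orientation: [-0.001, -0.024, 1.0, -0.0]
wrist_force: [-0.1, -0.0, 0.1]
finger_gap: 0.0854
[0.5343 0.1294 0.0198] yaw 92.71 F [-0.1 -0.   0.1] T [-0.054  0.028  0.039] gap 0.08537979696462114 j6 0.044193016264573434 23.0667
```

```bash
python3 -m handwheel '[{"dx":0,"dy":0,"dz":0.33,"roll":0},{"dx":0,"dy":0,"dz":0,"roll":0}]' >/dev/null; python3 q.py; python3 -m handwheel '[{"dx":0,"dy":0,"dz":0,"roll":0},{"dx":0,"dy":0,"dz":0,"roll":0},{"dx":0,"dy":0,"dz":0,"roll":0},{"dx":0,"dy":0,"dz":0,"roll":0},{"dx":0,"dy":0,"dz":0,"roll":0},{"dx":0,"dy":0,"dz":0,"roll":0},{"dx":0,"dy":0,"dz":0,"roll":0}]' 255 25;python3 q.py
```

```text
[0.5355 0.1295 0.0142] yaw 92.72 F [-0.2 -0.5  0. ] T [-0.001 -0.043  0.011] gap 0.08525508657034878 j6 0.04402722035004944 23.2333
clock: 23.82
tcp_pos: [0.5351, 0.1289, 0.0141]
orientation: [0.0, -0.024, 1.0, -0.001]
wrist_force: [0.6, -2.8, 1.3]
finger_gap: 0.0112
[0.5351 0.1289 0.0141] yaw 92.72 F [ 0.6 -2.8  1.3] T [-0.549  0.068  0.027] gap 0.011209230793589564 j6 0.04378919895242078 23.8167
```

```bash
python3 -m handwheel '[{"dx":0,"dy":-0.05,"dz":-0.7,"roll":0},{"dx":0,"dy":-0.14,"dz":-0.69,"roll":0},{"dx":0,"dy":-0.23,"dz":-0.67,"roll":0},{"dx":0,"dy":-0.31,"dz":-0.63,"roll":0},{"dx":0,"dy":0,"dz":0,"roll":0}]'>/dev/null; python3 q.py
```

```text
[0.5358 0.1151 0.0695] yaw 92.72 F [-1.4  4.6  1.9] T [0.859 0.372 0.007] gap 0.011111544967208177 j6 0.016698411427234976 24.2333
```

```bash
python3 -m handwheel '[{"dx":0,"dy":-0.39,"dz":-0.59,"roll":0},{"dx":0,"dy":-0.47,"dz":-0.53,"roll":0},{"dx":0,"dy":-0.53,"dz":-0.47,"roll":0},{"dx":0,"dy":-0.59,"dz":-0.39,"roll":0},{"dx":0,"dy":0,"dz":0,"roll":0}]'>/dev/null; python3 q.py
```

```text
[0.5378 0.077  0.1099] yaw 92.78 F [-5.9 11.6 16.1] T [2.14  1.147 0.073] gap 0.010918948857812241 j6 -0.05701170778129653 24.65
```

```bash
python3 -m handwheel '[{"dx":0,"dy":-0.63,"dz":-0.31,"roll":0},{"dx":0,"dy":-0.67,"dz":-0.23,"roll":0},{"dx":0,"dy":-0.69,"dz":-0.14,"roll":0},{"dx":0,"dy":-0.7,"dz":-0.05,"roll":0},{"dx":0,"dy":0,"dz":0,"roll":0}]'>/dev/null; python3 q.py
python3 - <<'E'
from h import *
cv2.imwrite('pics/s13.png',env.read_camera('side'))
E
```

```text
[0.5408 0.0204 0.1228] yaw 92.64 F [-1.7  2.3 11.2] T [0.389 0.5   0.102] gap 0.010917113935828743 j6 -0.15689325855699296 25.0667
```

View pics/s13.png

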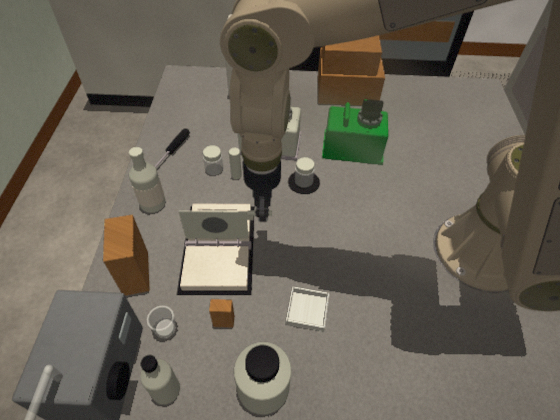

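The card is upright at side (215,222) and still gripped. Continuing the arc down.

```bash
python3 -m handwheel '[{"dx":0,"dy":-0.7,"dz":0.05,"roll":0},{"dx":0,"dy":-0.69,"dz":0.14,"roll":0},{"dx":0,"dy":-0.67,"dz":0.23,"roll":0},{"dx":0,"dy":-0.63,"dz":0.31,"roll":0},{"dx":0,"dy":0,"dz":0,"roll":0}]'>/dev/null; python3 q.py
```

```text
[ 0.5437 -0.0345  0.1062] yaw 92.6 F [ 2.3 -1.6  3.2] T [-0.129 -0.5    0.052] gap 0.011050724466779287 j6 -0.2554408896068681 25.5333
```

```bash
python3 -m handwheel '[{"dx":0,"dy":-0.59,"dz":0.39,"roll":0},{"dx":0,"dy":-0.53,"dz":0.47,"roll":0},{"dx":0,"dy":-0.47,"dz":0.53,"roll":0},{"dx":0,"dy":-0.39,"dz":0.59,"roll":0},{"dx":0,"dy":0,"dz":0,"roll":0}]'>/dev/null; python3 q.py
```

```text
[ 0.5454 -0.0738  0.0652] yaw 92.62 F [ 5.5 -1.6  1.2] T [-0.179 -1.035  0.02 ] gap 0.010919113323073978 j6 -0.3258277476607314 25.95
```

```bash
python3 -m handwheel '[{"dx":0,"dy":-0.31,"dz":0.63,"roll":0},{"dx":0,"dy":-0.23,"dz":0.67,"roll":0},{"dx":0,"dy":-0.14,"dz":0.69,"roll":0},{"dx":0,"dy":-0.02,"dz":0.3,"roll":0},{"dx":0,"dy":0,"dz":0,"roll":0},{"dx":0,"dy":0,"dz":0,"roll":0}]'>/dev/null; python3 q.py
```

```text
[ 0.5458 -0.0866  0.0205] yaw 92.69 F [ 5.  -1.6  2.1] T [-0.179 -0.83   0.076] gap 0.011395995312282184 j6 -0.3494645983723105 26.45
```

```bash
python3 -m handwheel '[{"dx":0,"dy":0,"dz":0.25,"roll":0},{"dx":0,"dy":0,"dz":0,"roll":0}]'>/dev/null; python3 q.py; python3 -m handwheel '[{"dx":0,"dy":0,"dz":0,"roll":0},{"dx":0,"dy":0,"dz":0,"roll":0},{"dx":0,"dy":0,"dz":0,"roll":0},{"dx":0,"dy":0,"dz":0,"roll":0},{"dx":0,"dy":0,"dz":0,"roll":0},{"dx":0,"dy":0,"dz":0,"roll":0}]' 0 25;
python3 -m handwheel '[{"dx":0,"dy":0,"dz":-0.4,"roll":0},{"dx":0,"dy":0,"dz":-1,"roll":0},{"dx":0,"dy":0,"dz":-1,"roll":0},{"dx":0,"dy":0,"dz":-1,"roll":0},{"dx":0,"dy":0,"dz":-1,"roll":0},{"dx":0,"dy":0,"dz":-1,"roll":0},{"dx":0,"dy":0,"dz":-1,"roll":0},{"dx":0,"dy":0,"dz":-1,"roll":0}]'
python3 -m handwheel '[{"dx":1,"dy":0.4,"dz":-1,"roll":0},{"dx":1,"dy":0.4,"dz":-1,"roll":0},{"dx":1,"dy":0.4,"dz":0,"roll":0},{"dx":1,"dy":0.4,"dz":0,"roll":0},{"dx":0,"dy":0,"dz":0,"roll":0},{"dx":0,"dy":0,"dz":0,"roll":0}]'
python3 - <<'E'
from h import *
cv2.imwrite('pics/s14.png',env.read_camera('side'));cv2.imwrite('pics/w14.png',env.read_camera('wrist'));cv2.imwrite('pics/t14.png',env.read_camera('top'))
E
```

```text
[ 0.5458 -0.0868  0.0158] yaw 92.69 F [ 4.3 -3.   0.1] T [-0.503 -0.826  0.073] gap 0.011086752667759466 j6 -0.34923653409957317 26.6167
clock: 27.12
tcp_pos: [0.5449, -0.0855, 0.0167]
orientation: [-0.0, -0.024, 1.0, 0.0]
wrist_force: [0.9, 0.7, -0.2]
finger_gap: 0.0818
clock: 27.78
tcp_pos: [0.5451, -0.0856, 0.1667]
orientation: [0.0, -0.024, 1.0, -0.0]
wrist_force: [-0.1, -0.2, 0.4]
finger_gap: 0.0851
clock: 28.28
tcp_pos: [0.4632, -0.0573, 0.2059]
orientation: [0.001, -0.024, 1.0, -0.0]
wrist_force: [0.2, 0.2, -0.5]
finger_gap: 0.0851
```

View pics/w14.png

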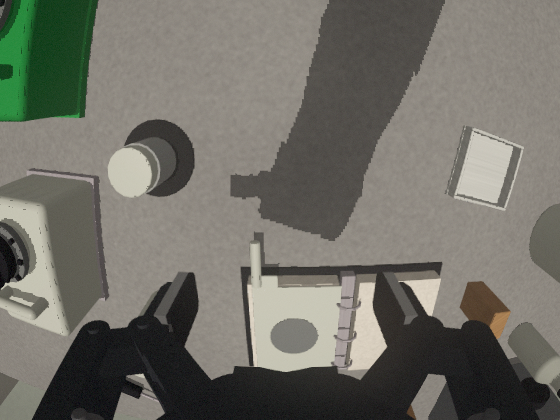

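View pics/s14.png

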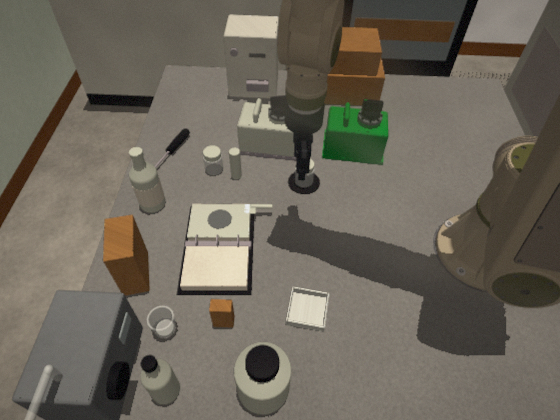

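View pics/t14.png

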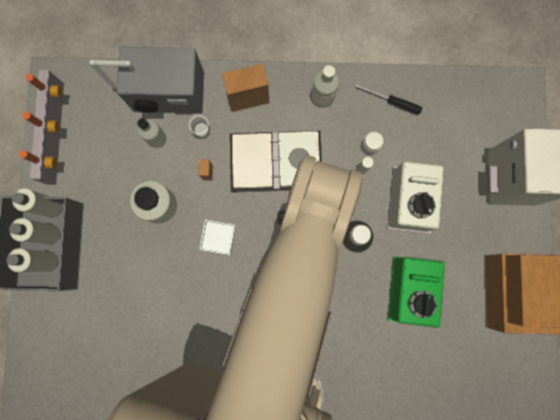

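Run:
```python
from h import *
t=cv2.imread('pics/t14.png');cv2.imwrite('pics/t14c.png',cv2.resize(t[150:260,330:460],None,fx=5.5,fy=5.5,interpolation=cv2.INTER_CUBIC))
print('jar',pt('top',360.5,235.5,.074))
c=env.calibration('wrist')
# rod end seen in two views
print('rod tip tri',tri(('side',271,209),('wrist',255.5,239,c)) if 0 else None)
o1,d1=ray('side',271,209);o2,d2=ray('wrist',255.5,235,c)
A=np.stack([d1,-d2],1);k=np.linalg.lstsq(A,o2-o1,rcond=None)[0];print(o1+d1*k[0],o2+d2*k[1])
```

```text
jar [ 0.44008572 -0.20258829  0.074     ]
rod tip tri None
[ 0.52692184 -0.08956498  0.01652477] [ 0.52446852 -0.08824765  0.01536132]
```

View pics/t14c.png

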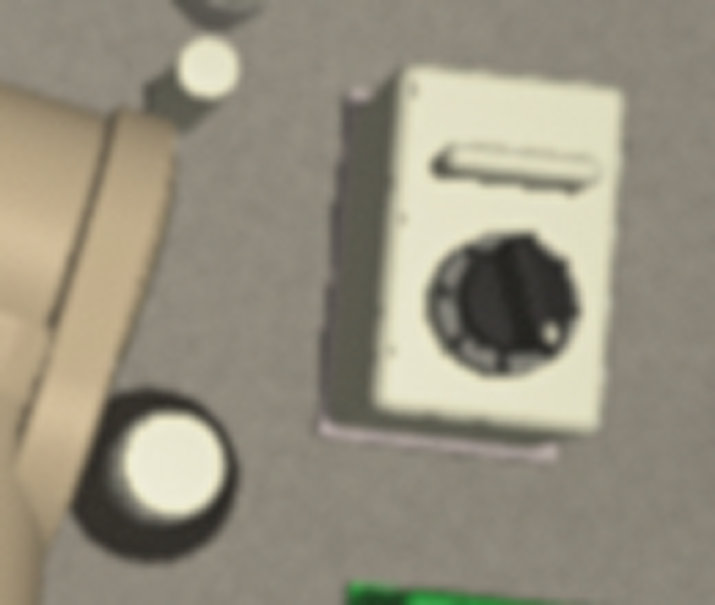

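The jar is about 3 mm from the coaster's centre, the card tab is down, the cap bar has not moved, and the arm is clear of everything. Handing in.

```bash
python3 -c "
from workcell import env
env.hand_in(); print(env.get_state()['clock'])"
```

```text
the job is handed in; nothing more can be done
the job is handed in; nothing more can be done
```

I screwed the cap home to its first click, moved the jar onto the coaster and turned the card onto the right page. I handed in after about 28 s of robot time; no verdict is reported.

- **Cap:** The turning moment dropped from about 0.2 N m to slightly negative at the click. I turned about 7° further to sit inside the window. The wrist camera then showed the collar studs half a pitch off the bar, so the clutch angle is about 0.39 rad (allowed 0.24 to 0.7). The bar looked the same in later top views.
- **Jar:** It stands upright on the coaster. The last top view puts its centre about 3 mm from the coaster's (allowed 22 mm).
- **Card:** The wrist and side views both show it lying on the right page with the tab down. My two-view estimate of the rod tip's height came out at 16 mm, while a flat card should give about 30 mm. I put that down to rough pixel picks, because the page would stop the card from going any lower.
- **Bystanders:** None had visibly moved in the last pictures, and the open gripper was clear of everything at hand-in.

Early on I made one move in the wrong direction, in free space and well above everything; it touched nothing.

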